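# Clamp a battery pack in its charging dock

### The arm

A 7-joint arm with a two-finger parallel gripper is mounted at the origin on the work surface. World frame = base frame: x ahead of the robot, y to its left, z up, the work surface at z = 0. Lengths are in mm, angles in rad, forces in N, time in s.
With the tool pointing down it reaches from about 400 to 875 mm from the base axis. Payload 4.4 kg.
Tool frame: the origin (TCP) lies between the finger pads; the fingertips stand 17 mm ahead of it and the grasp point (between the pads) lies 2 mm behind it; z points along the fingers, y is the line along which they close (so a half turn about z gives the same grasp; the last joint's range is limited). The gripper opens to 85 mm and grips with 20 to 120 N. Pads are 22 mm wide; open, the fingers measure 114 mm over their backs; the gripper's body (76 mm by 85 mm) begins 54 mm behind the grasp point. The pads swing forward as they close: fully open they stand 13 mm farther back than shut.
Start: joints at [-1.194, 0.628, 0.038, 1.517, -0.027, 0.996, -0.02], TCP at [278.486, 587.336, 248.313] pointing down, gripper open.
Joint ranges: [-3.06, 3.06], [-0.37, 2.12], [-1.25, 1.32], [0.18, 2.47], [-1.1, 4.24], [0.23, 1.98], [-2.94, 2.94]. Speed limits (rad/s): [2.57, 2.57, 3.14, 3.14, 3.14, 3.14, 3.14].

### API

Orientations are given as [roll, pitch, yaw] about the fixed x, y, z axes, in that order (R = Rz(yaw) Ry(pitch) Rx(roll)).
In Python, from cell import sensors, get_image, ctrl gives the robot as it stands.
- The arm moves only by the tool send_rows, never from a script. Its argument "series" is a list of rows, each a list of 3 entries, a list of its own where there are three numbers: the finger opening in mm, from 0 to 85.4, then the shift along the world's x, y, z in units of 60 mm (1.0 is 60 mm), then the turn, a rotation vector about the world's x, y, z in units of 5 degrees (1.0 is 5 degrees). A call has 1 to 8 rows; each row shifts and turns the commanded pose from where the row before left it; what a row does not reach is not made up. A row lasts 1/8 s, in which the tool goes at most 62.5 mm and 10.7 degrees, less where a joint would pass 70% of its speed; a pose out of reach is approached as far as the arm can. A call is refused whole if a number of a shift passes 1 or a number of a turn 1, either way. A call with a gripper value outside its range is refused whole. The fingers move at their own pace and stop on an object; the grip force is fixed at half the most. Time passes only in rows, so rows that do not move let the fingers close. It gives the time, the measured TCP pose, the force, the opening and the grip force at its end, in the units of the state.
- sensors.read_state(): the state, without advancing time (a new reading comes with each control period).
- get_image(name): name is "side" or "top"; returns a dict with "img" (480x640x3 uint8, red, green, blue), "depth" (480x640 float32, mm along the optical axis (not along the pixel's ray), 0 where there is no reading), "vfov" (degrees; the focal length in pixels is half the picture's height over the tangent of half this angle, whatever the lens; pixels are square), "cx", "cy" (the principal point, pixels), "world_to_cam" (4x4, takes a point from world to camera coordinates). Camera axes: x right, y down, z forward; pixel columns grow to the right and rows downward; lengths in mm; the calibration is good to about 2 mm. A picture is of the moment at which its call begins.
- ctrl.finish_job(): hands the job in; it is judged then, once.
The state is a dict: "clock": time; "qpos": joint angles; "qd": joint speeds; "tau": joint torques, N m; "eef_pos": TCP position; "tool_rot": TCP orientation; "force": force on the tool from outside, world axes, zero at the start; "torque": the same for the moment, N m; "width": finger opening in mm; "gripper_force": force on a finger pad.
Only numpy, scipy, OpenCV 4.12 (cv2) and the standard library are available. Lean on these libraries where they do the work, as an engineer would, in place of code of your own. Each camera call takes 0.05 s, during which the arm holds its last target. There are 200 camera calls.

### The job

Put the battery pack on charge: push the dock's sliding stop so that it drives the pack fully home against the contact plate and stays snug behind it. Then turn the stop's black clamp knob clockwise, from lying along the channel to lying across it, to lock the stop there. Leave the screwdriver, the roll and the can beside the dock where they are.

Things in the scene. Friction and masses are not known exactly. Their poses are not given: they have to be found in the camera images.
- dock: charging dock fixed to the bench: aluminium bed 110 x 350 x 12 mm with two low guide rails (tops 24 mm above the bench, 70 mm apart inside) along its y axis. Origin on the bench on the channel's centre line; z up; bed from y = -205 to +145 mm. The dark steel contact plate (100 mm wide, top 97 mm above the bench) stands at the +y end, inner face at y = +130 mm; the sliding stop is at the -y end.
- plate_face (a point): point on the inner face of the contact plate, on the channel's centre line, 55 mm above the bench; axes as the dock's
- pack: loose black battery pack, 65 mm (x) x 130 mm (y) x 75 mm high, 0.5 to 1.1 kg, standing in the channel between contact plate and stop; origin at the centre of its underside, which rests on the bed 12 mm above the bench. Its y axis runs along the channel; home, its +y end touches the contact plate (origin 65 mm from the plate's face).
- stop (a joint): travel of the sliding stop along the dock's +y axis, m: 0 is fully open, grows towards the contact plate; slides with about 3 N when unclamped. At 0.090 the stop's face is exactly one pack length (130 mm) from the contact plate.
- stop_face (a point): centre line of the stop's upright jaw face that pushes the pack, 47 mm above the bench; axes as the dock's. The jaw is steel, 62 mm wide, 12 mm thick, its top 72.5 mm above the bench; behind it (dock -y) is a block 62 mm wide, 70 mm long, its top 52.5 mm above the bench.
- stop_rear (a point): centre of the stop's rear face (82 mm behind the jaw face), 37 mm above the bench, between the guide rails and standing above them; it can be pushed towards dock +y here; axes as the dock's
- clamp_grip (a point): middle of the clamp knob's bar, on its vertical turning axis, 48 mm behind the jaw face. The bar is black, 64 mm long (along this point's y axis), 14 mm wide (its x axis), from 60 to 90 mm above the bench (this point is at 77.5 mm). It rides on the stop.
- clamp (a joint): turn of the clamp knob, rad, growing clockwise seen from above: 0 is loose with the bar along the channel, 1.57 (its end stop) is tight with the bar across the channel; it starts to bite at about 0.8 and needs up to about 0.25 N m
- driver: loose screwdriver, 180 mm long, 26 mm thick, lying on the robot's side of the dock; origin below its middle; bystander
- tape: loose black roll (ring) 90 mm across, 24 mm high, beyond the dock; origin at the centre of its underside; bystander
- spray: loose aluminium can 52 mm across, 120 mm high, beyond the dock; origin at the centre of its underside; bystander

How it is judged (in metres and radians):
On the way, in this order (a step that is already met when the one before it is completed fails the run):
1. with the clamp still loose, the stop has driven the pack home against the contact plate (y of pack in the frame of dock above 0.061 m and y of stop_face in the frame of pack above -0.069 m and value of joint clamp below 0.8 rad), for 0.1 s.
2. the clamp knob is turned tight (value of joint clamp above 1.2 rad), for 0.2 s.
At the end, for the whole second after the job is handed in: The pack stands flat in the channel, within 4 mm of the contact plate; the stop's face is within 4 mm of the pack; the clamp knob is turned to at least 1.2 rad (tight, bar across the channel); all is at rest (y of pack in the frame of dock above 0.061 m and z of pack in the frame of dock below 0.016 m and angle between pack's own z axis and vertical below 0.05 rad and y of stop_face in the frame of pack above -0.069 m and value of joint clamp above 1.2 rad and linear speed of pack below 0.01 m/s); the robot touches nothing.
It fails at once if the screwdriver, the roll or the can beside the dock is shifted by more than 40 mm (distance of any of driver, tape, spray from where it was at the start of the episode above 0.04 m).
It also fails if it takes over 42 s, if anything falls off the work surface, if the arm or the gripper's body presses on something with over 40 N, if the wrist force passes 120 N, or if a joint passes its speed limit or range.

## Working session

There is one attempt and no reset: what is moved stays moved. The work goes in short steps, Python scripts to look and compute and a tool call to move; the robot and the scene stay as the last step left them, time stands still between calls to the robot, and variables do not carry over. Pictures are saved under pics/ and viewed, at most 10 in all, crops included, and the job is handed in when it is done.

Besides the shell and the picture viewer there is one more tool, called after ">>>" as name([rows], argument=value, ...), one row to a line, values as JSON. send_rows: Moves the arm, as the interface text tells. Its arguments: {"type":"object","properties":{"series":{"type":"array"}},"required":["series"]}

```bash
mkdir -p pics; cat > h.py <<'E'
import numpy as np,cv2
from cell import sensors,get_image,ctrl
def grab(n,f=None):
    d=get_image(n)
    if f: cv2.imwrite(f'pics/{f}.png',d['img'][:,:,::-1])
    return d
def pts(d):
    f=240/np.tan(np.radians(d['vfov']/2)); z=d['depth']
    v,u=np.mgrid[:480,:640]
    p=np.stack([(u-d['cx'])/f*z,(v-d['cy'])/f*z,z],-1)
    T=np.linalg.inv(d['world_to_cam']); return p@T[:3,:3].T+T[:3,3]
def ray(d,u,v,h):
    f=240/np.tan(np.radians(d['vfov']/2)); T=np.linalg.inv(d['world_to_cam'])
    r=T[:3,:3]@np.array([(u-d['cx'])/f,(v-d['cy'])/f,1]); return T[:3,3]+r*(h-T[2,3])/r[2]
E
python3 - <<'E'
from h import *
s=sensors.read_state(); print(s)
for n in('top','side'):
    d=grab(n,n+'0'); np.savez(n+'0.npz',**d); print(n,d['vfov'],d['cx'],d['cy'],np.round(np.linalg.inv(d['world_to_cam']),3))
E
```

```text
{'clock': 0.0, 'qpos': array([-1.19377497,  0.62934457,  0.0384561 ,  1.51836703, -0.0270325 ,
        0.99629385, -0.01999913]), 'qd': array([-0.00027345, -0.00053487,  0.00072498, -0.00070568,  0.00146779,
        0.00090051, -0.0017091 ]), 'tau': array([-6.21492363e-04, -5.63388598e+01,  1.22616693e+00, -1.93451107e+01,
        1.09734890e-02,  1.04847454e-02, -3.94516249e-06]), 'eef_pos': array([278.23815347, 586.78420784, 247.39062768]), 'tool_rot': array([-3.13969803e+00,  5.98376116e-06,  2.69874306e+00]), 'force': array([-0.10380908,  0.15870273, -0.56846532]), 'torque': array([-0.01300341, -0.02718956,  0.01203872]), 'gripper_force': 0.0, 'width': 85.43677595572017}
top 42.84680112263976 326.5435577549001 229.18266218897577 [[-2.000000e-02 -9.800000e-01  1.990000e-01  3.467860e+02]
 [-1.000000e+00  2.200000e-02  6.000000e-03  2.344800e+01]
 [-1.000000e-02 -1.980000e-01 -9.800000e-01  1.074738e+03]
 [ 0.000000e+00  0.000000e+00  0.000000e+00  1.000000e+00]]
side 43.38621844382114 320.996854274296 242.64606724960254 [[-9.97000e-01 -4.70000e-02  5.50000e-02  5.29979e+02]
 [-7.20000e-02  7.29000e-01 -6.80000e-01  5.96911e+02]
 [-8.00000e-03 -6.83000e-01 -7.31000e-01  6.61851e+02]
 [ 0.00000e+00  0.00000e+00  0.00000e+00  1.00000e+00]]
```

View pics/top0.png

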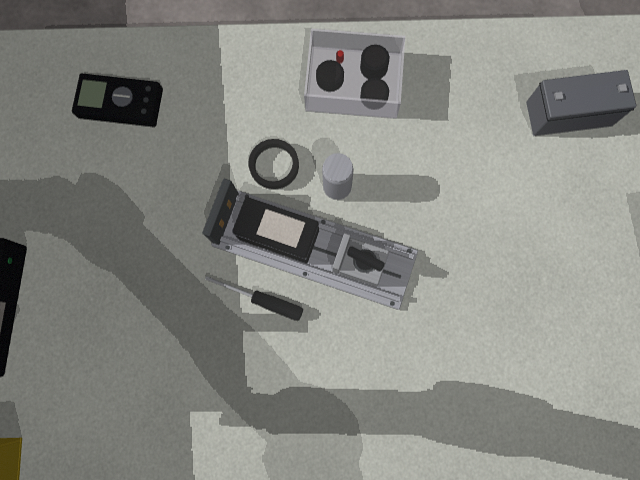

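View pics/side0.png

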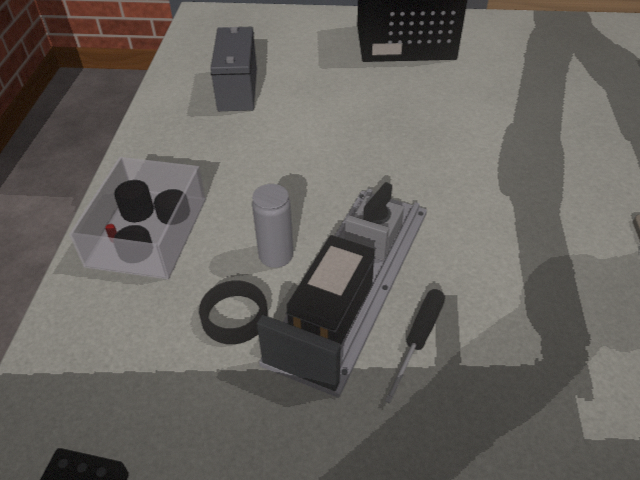

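The top view shows the dock running from the stop (about 370,262) to the plate (222,210), with the knob at (366,260). The roll (273,163), the can (338,176) and the screwdriver (275,302) are around it. The side view agrees: knob (378,203), jaw (365,235), plate (300,350). Next I measure with depth in both views.

```bash
cat > m.py <<'E'
from h import *
def clouds(ds):
    out={}
    for n,d in ds.items():
        P=pts(d); ok=d['depth']>0; out[n]=(P,ok,d['img'].astype(int))
    return out
def rect(q):
    (c,s,a)=cv2.minAreaRect(q.astype(np.float32)); return np.round(c,1),np.round(s,1),round(a,1)
E
python3 - <<'E'
from m import *
ds={n:dict(np.load(n+'0.npz')) for n in('top','side')}
C=clouds(ds)
# regions px
reg={'top':{'rails':(205,180,420,310),'knob':(345,245,390,275),'jaw':(325,230,355,275),'pack':(232,190,320,262),'plate':(203,178,240,245)},
'side':{'knob':(360,180,395,225),'jaw':(345,215,390,260),'pack':(290,235,375,335),'plate':(255,315,345,385),'rails':(255,180,430,395)}}
hz={'rails':(19,29),'knob':(85,96),'jaw':(67,77),'pack':(82,92),'plate':(93,101)}
for n in C:
    P,ok,img=C[n]
    for k,(a,b,c,e) in reg[n].items():
        m=np.zeros(ok.shape,bool); m[b:e,a:c]=1
        m&=ok&(P[...,2]>hz[k][0])&(P[...,2]<hz[k][1])
        q=P[m]; 
        if len(q)<8: print(n,k,len(q)); continue
        w,v=np.linalg.eigh(np.cov(q[:,:2].T)); ax=v[:,1]*np.sign(v[1,1])
        print(n,k,len(q),'z',np.round(np.median(q[:,2]),1),'mean',np.round(q.mean(0),1),rect(q[:,:2]),'dir',np.round(np.degrees(np.arctan2(ax[1],ax[0])),1))
E
```

```text
top rails 2182 z 23.2 mean [507.7  65.3  23.3] (array([535.4,  54.9]), array([350.4, 229.8]), 88.5) dir 76.4
top knob 315 z 89.3 mean [497.3 -33.7  89.3] (array([497.6, -33.4]), array([62.6, 14.3]), 61.6) dir 61.5
top jaw 272 z 71.6 mean [511.6   5.3  71.7] (array([509.4,  -2.6]), array([30. , 61.5]), 70.7) dir 160.2
top pack 2970 z 86.5 mean [552.8 114.2  86.5] (array([553.8, 114.9]), array([130.4,  65.4]), 69.6) dir 69.5
top plate 529 z 96.2 mean [586.  209.7  96.3] (array([586.5, 209.7]), array([15.9, 99.4]), 70.0) dir 160.0
side knob 304 z 88.7 mean [500.8 -30.6  88.5] (array([499.9, -32.6]), array([64.6, 13.5]), 61.7) dir 61.0
side jaw 403 z 71.0 mean [514.1   7.7  70.8] (array([506.1,  25. ]), array([48.5, 91.5]), 26.4) dir 146.4
side pack 4218 z 85.9 mean [556.7 120.1  85.9] (array([556.5, 115.5]), array([132.1,  65.7]), 69.5) dir 69.8
side plate 1019 z 95.7 mean [588.3 211.5  95.7] (array([589.6, 210.4]), array([ 17. , 100.1]), 69.1) dir 159.9
side rails 2707 z 22.9 mean [519.8  96.1  23. ] (array([548.2,  57.6]), array([241.2, 353.7]), 2.8) dir 61.4
```

Dock y axis is at 69.7°. The knob is at (498.5, -33.2) with its bar at 61.5°, and the stop needs about 73 mm of travel. The plan is to grip the knob across its bar, push along the channel, turn it clockwise, then release with the fingers only partly open.

>>> send_rows([
  [85, [0.184, -0.517, 0], [0, 0, -0.93]],
  [85, [0.184, -0.517, 0], [0, 0, -0.93]],
  [85, [0.184, -0.517, 0], [0, 0, -0.93]],
  [85, [0.184, -0.517, 0], [0, 0, -0.93]],
  [85, [0.184, -0.517, 0], [0, 0, -0.93]],
  [85, [0.184, -0.517, 0], [0, 0, -0.93]],
  [85, [0.184, -0.517, 0], [0, 0, -0.93]],
  [85, [0.184, -0.517, 0], [0, 0, -0.93]],
])

```text
clock: 1.1
eef_pos: [367.1, 337.9, 248.1]
tool_rot: [-3.141, 0.0, 2.046]
force: [0.3, 0.1, -0.6]
width: 85.0
gripper_force: 0.0
```

>>> send_rows([
  [85, [0.184, -0.517, 0], [0, 0, -0.93]],
  [85, [0.184, -0.517, 0], [0, 0, -0.93]],
  [85, [0.184, -0.517, 0], [0, 0, -0.93]],
  [85, [0.184, -0.517, 0], [0, 0, -0.93]],
  [85, [0.184, -0.517, 0], [0, 0, -0.93]],
  [85, [0.184, -0.517, 0], [0, 0, -0.93]],
  [85, [0.184, -0.517, 0], [0, 0, -0.93]],
  [85, [0.184, -0.517, 0], [0, 0, -0.93]],
])

```text
clock: 2.1
eef_pos: [455.3, 89.5, 248.3]
tool_rot: [-3.142, -0.0, 1.396]
force: [-0.2, -1.0, -0.1]
width: 84.9
gripper_force: 0.0
```

>>> send_rows([
  [85, [0.184, -0.517, 0], [0, 0, -0.93]],
  [85, [0.184, -0.517, 0], [0, 0, -0.93]],
  [85, [0.184, -0.517, 0], [0, 0, -0.93]],
  [85, [0.184, -0.517, 0], [0, 0, -0.93]],
  [50, [0, 0, 0], [0, 0, 0]],
  [50, [0, 0, 0], [0, 0, 0]],
  [50, [0, 0, 0], [0, 0, 0]],
])

```text
clock: 2.98
eef_pos: [498.9, -32.0, 248.2]
tool_rot: [-3.141, -0.0, 1.077]
force: [0.8, -0.1, 0.6]
width: 49.8
gripper_force: 0.0
```

>>> send_rows([
  [50, [0, -0.02, -0.47], [0, 0, 0]],
  [50, [0, 0, -0.47], [0, 0, 0]],
  [50, [0, 0, -0.47], [0, 0, 0]],
  [50, [0, 0, -0.47], [0, 0, 0]],
  [50, [0, 0, -0.47], [0, 0, 0]],
  [50, [0, 0, -0.47], [0, 0, 0]],
  [50, [0, 0, 0], [0, 0, 0]],
])

```text
clock: 3.85
eef_pos: [497.9, -33.3, 77.8]
tool_rot: [-3.138, 0.001, 1.077]
force: [-0.4, 0.1, 1.4]
width: 50.1
gripper_force: 0.0
```

>>> send_rows([
  [8, [0, 0, 0], [0, 0, 0]],
  [8, [0, 0, 0], [0, 0, 0]],
  [8, [0, 0, 0], [0, 0, 0]],
  [8, [0, 0, 0], [0, 0, 0]],
  [8, [0, 0, 0], [0, 0, 0]],
  [8, [0, 0, 0], [0, 0, 0]],
])

```text
clock: 4.6
eef_pos: [499.6, -33.9, 80.4]
tool_rot: [3.141, -0.001, 1.076]
force: [-1.1, 1.1, 5.9]
width: 13.0
gripper_force: 58.9
```

>>> send_rows([
  [8, [0.029, 0.078, 0], [0, 0, 0]],
  [8, [0.029, 0.078, 0], [0, 0, 0]],
  [8, [0.029, 0.078, 0], [0, 0, 0]],
  [8, [0.029, 0.078, 0], [0, 0, 0]],
  [8, [0.029, 0.078, 0], [0, 0, 0]],
  [8, [0.029, 0.078, 0], [0, 0, 0]],
  [8, [0.029, 0.078, 0], [0, 0, 0]],
  [8, [0.029, 0.078, 0], [0, 0, 0]],
])

```text
clock: 5.6
eef_pos: [512.8, 2.3, 80.4]
tool_rot: [3.141, 0.0, 1.075]
force: [-2.9, -2.4, 7.1]
width: 12.8
gripper_force: 59.2
```

>>> send_rows([
  [8, [0.029, 0.078, 0], [0, 0, 0]],
  [8, [0.029, 0.078, 0], [0, 0, 0]],
  [8, [0.029, 0.078, 0], [0, 0, 0]],
  [8, [0.029, 0.078, 0], [0, 0, 0]],
  [8, [0.014, 0.04, 0], [0, 0, 0]],
  [8, [0, 0, 0], [0, 0, 0]],
])

```text
clock: 6.35
eef_pos: [520.1, 22.3, 80.4]
tool_rot: [3.141, 0.002, 1.074]
force: [-4.2, -4.3, 8.3]
width: 12.8
gripper_force: 59.3
```

```bash
python3 - <<'E'
from h import *
grab('top','top1');grab('side','side1')
s=sensors.read_state();print(s['eef_pos'],s['force'],s['torque'])
E
```

```text
[520.15138808  22.32610586  80.42001215] [-4.33320944 -3.79238661  7.96980131] [-1.00500269  0.79438327 -0.02804843]
```

View pics/side1.png

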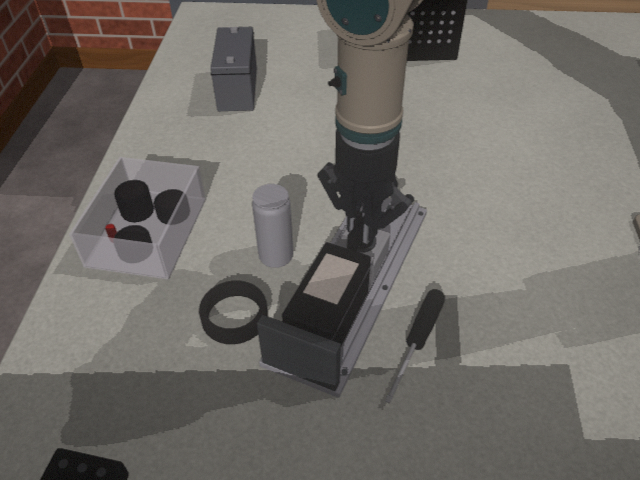

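The grip holds and the stop has moved about 60 mm. The pack (330,295) has started moving toward the plate (300,350). I continue gently until the force rises.

>>> send_rows([
  [8, [0.014, 0.039, 0], [0, 0, 0]],
  [8, [0.014, 0.039, 0], [0, 0, 0]],
  [8, [0.014, 0.039, 0], [0, 0, 0]],
  [8, [0.014, 0.039, 0], [0, 0, 0]],
  [8, [0, 0, 0], [0, 0, 0]],
])

```text
clock: 7.08
eef_pos: [523.5, 31.5, 80.4]
tool_rot: [3.141, 0.002, 1.074]
force: [-4.1, -5.0, 7.4]
width: 12.8
gripper_force: 59.3
```

>>> send_rows([
  [8, [0.009, 0.023, 0], [0, 0, 0]],
  [8, [0.009, 0.023, 0], [0, 0, 0]],
  [8, [0, 0, 0], [0, 0, 0]],
])

```text
clock: 7.45
eef_pos: [524.5, 34.0, 80.4]
tool_rot: [3.141, 0.002, 1.074]
force: [-3.6, -4.5, 7.7]
width: 12.5
gripper_force: 59.3
```

>>> send_rows([
  [8, [0.009, 0.023, 0], [0, 0, 0]],
  [8, [0, 0, 0], [0, 0, 0]],
])

```text
clock: 7.7
eef_pos: [525.0, 35.4, 80.4]
tool_rot: [3.141, 0.002, 1.074]
force: [-5.4, -4.9, 8.3]
width: 12.6
gripper_force: 59.3
```

>>> send_rows([
  [8, [0.009, 0.023, 0], [0, 0, 0]],
  [8, [0, 0, 0], [0, 0, 0]],
])

```text
clock: 7.95
eef_pos: [525.1, 35.7, 80.4]
tool_rot: [3.141, 0.004, 1.073]
force: [-5.2, -7.7, 8.2]
width: 12.8
gripper_force: 59.4
```

>>> send_rows([
  [8, [0.009, 0.023, 0], [0, 0, 0]],
  [8, [0, 0, 0], [0, 0, 0]],
  [8, [0, 0, 0], [0, 0, 0]],
])

```text
clock: 8.32
eef_pos: [525.1, 35.8, 80.4]
tool_rot: [3.141, 0.005, 1.073]
force: [-6.8, -10.7, 9.8]
width: 12.5
gripper_force: 59.6
```

```bash
python3 - <<'E'
from m import *
for n,reg in (('top',(205,175,330,262)),('side',(255,235,375,390))):
    d=grab(n,n+'2'); P=pts(d); a,b,c,e=reg
    for k,lo,hi in (('pack',82,91),('plate',93,101)):
        m=np.zeros((480,640),bool); m[b:e,a:c]=1; m&=(d['depth']>0)&(P[...,2]>lo)&(P[...,2]<hi); q=P[m]
        u=np.array([.347,.938]); s=q[:,:2]@u
        print(n,k,len(q),rect(q[:,:2]),np.percentile(s,[1,99]))
print(sensors.read_state()['qpos'])
E
```

```text
top pack 59 (array([604. , 194.8]), array([19.1, 51.5]), 51.9) [379.7258446  400.91279965]
top plate 232 (array([607.2, 202.3]), array([15.2, 55.8]), 69.9) [393.05513096 407.94038639]
side pack 4827 (array([558. , 126.6]), array([196.3,  99.8]), 69.6) [227.24458705 409.43481954]
side plate 1033 (array([561.1, 131. ]), array([185.4, 100. ]), 70.2) [393.54377586 409.63557665]
[-0.35680106  0.74511364  0.35805691  2.00093298 -0.52163861  0.48726046
 -0.11618424]
```

View pics/top2.png

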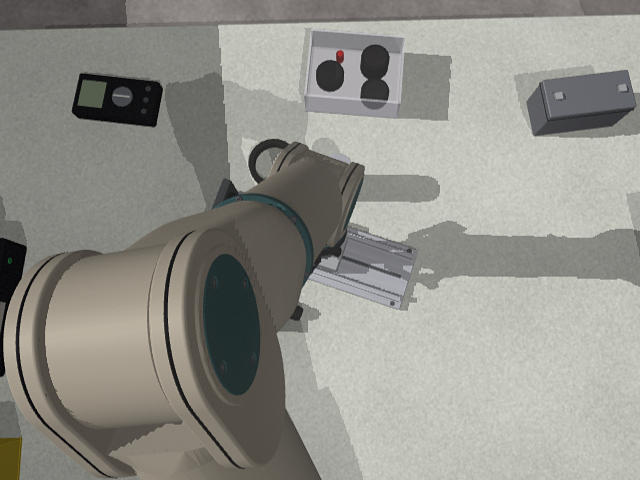

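Contact came at 74.3 mm of travel against about 73 mm measured, and the force rises without motion, so the pack is home. The arm hides the pack in the top view; the knob end of the dock is at (340,255). Now I turn the knob.

>>> send_rows([
  [8, [0, 0, 0], [0, 0, -0.9]],
  [8, [0, 0, 0], [0, 0, -0.9]],
  [8, [0, 0, 0], [0, 0, -0.9]],
  [8, [0, 0, 0], [0, 0, -0.9]],
  [8, [0, 0, 0], [0, 0, -0.9]],
  [8, [0, 0, 0], [0, 0, -0.9]],
])

```text
clock: 9.18
eef_pos: [525.3, 35.6, 80.4]
tool_rot: [3.138, 0.004, 0.599]
force: [-6.6, -9.8, 8.5]
width: 13.6
gripper_force: 59.4
```

```bash
python3 - <<'E'
from h import *
s=sensors.read_state();print(s['qpos'],s['tool_rot'],s['force'],s['torque'])
E
```

```text
[-0.4336959   0.77119358  0.48251842  2.00323476 -0.679206    0.53191388
 -0.43776207] [3.13809271 0.00409492 0.59889989] [-6.61337087 -9.79104853  8.49280073] [-2.11531571  1.3175257   0.10189972]
```

>>> send_rows([
  [8, [0, 0, 0], [0, 0, -0.9]],
  [8, [0, 0, 0], [0, 0, -0.9]],
  [8, [0, 0, 0], [0, 0, -0.9]],
  [8, [0, 0, 0], [0, 0, -0.9]],
  [8, [0, 0, 0], [0, 0, -0.9]],
  [8, [0, 0, 0], [0, 0, -0.9]],
])

```text
clock: 9.93
eef_pos: [525.4, 35.4, 80.5]
tool_rot: [3.136, 0.002, 0.128]
force: [-6.6, -9.8, 8.5]
width: 13.1
gripper_force: 59.4
```

>>> send_rows([
  [8, [0, 0, 0], [0, 0, -0.9]],
  [8, [0, 0, 0], [0, 0, -0.9]],
  [8, [0, 0, 0], [0, 0, -0.9]],
  [8, [0, 0, 0], [0, 0, -0.9]],
  [8, [0, 0, 0], [0, 0, -0.9]],
  [8, [0, 0, 0], [0, 0, -0.9]],
  [8, [0, 0, 0], [0, 0, 0]],
  [8, [0, 0, 0], [0, 0, 0]],
])

```text
clock: 10.92
eef_pos: [525.3, 35.1, 80.5]
tool_rot: [3.135, -0.002, -0.342]
force: [-6.9, -11.0, 9.0]
width: 13.4
gripper_force: 59.6
```

>>> send_rows([
  [28, [0, 0, 0], [0, 0, 0]],
  [28, [0, 0, 0], [0, 0, 0]],
  [28, [0, 0, 0], [0, 0, 0]],
])

```text
clock: 11.3
eef_pos: [527.5, 41.3, 79.3]
tool_rot: [-3.141, -0.0, -0.337]
force: [-0.2, 0.4, -0.3]
width: 28.0
gripper_force: 0.0
```

>>> send_rows([
  [28, [0, 0, 0.2], [0, 0, 0]],
  [28, [0, 0, 0.4], [0, 0, 0]],
  [28, [0, 0, 0.6], [0, 0, 0]],
  [28, [0, 0, 0.7], [0, 0, 0]],
  [28, [0, 0, 0.8], [0, 0, 0]],
  [28, [-0.3, -0.8, 0.3], [0, 0, 0]],
  [28, [-0.3, -0.8, 0], [0, 0, 0]],
])

```text
clock: 12.18
eef_pos: [491.7, -56.5, 261.4]
tool_rot: [-3.141, -0.004, -0.336]
force: [0.6, -0.9, 0.1]
width: 28.1
gripper_force: 0.0
```

>>> send_rows([
  [28, [-0.2, -0.8, 0], [0, 0, 0]],
  [28, [-0.2, -0.8, 0], [0, 0, 0]],
  [28, [0, -0.8, 0], [0, 0, 0]],
  [28, [0, -0.8, 0], [0, 0, 0]],
  [28, [0, -0.8, 0], [0, 0, 0]],
  [28, [0, 0, 0], [0, 0, 0]],
])

```text
clock: 12.92
eef_pos: [465.5, -300.2, 260.4]
tool_rot: [3.138, -0.002, -0.345]
force: [-0.8, 0.1, -0.4]
width: 27.9
gripper_force: 0.0
```

```bash
python3 - <<'E'
from m import *
u=np.array([.347,.938])
for n,reg in (('top',(205,175,420,310)),('side',(255,170,430,390))):
    d=grab(n,n+'3'); P=pts(d); a,b,c,e=reg
    for k,lo,hi,s0,s1 in (('pack',82,91,250,392),('plate',93,101,390,420),('knob',85,95,180,250),('jaw',68,75.5,252,266)):
        m=np.zeros((480,640),bool); m[b:e,a:c]=1; m&=(d['depth']>0)&(P[...,2]>lo)&(P[...,2]<hi); q=P[m]
        s=q[:,:2]@u; t=q[:,:2]@[.938,-.347]; g=(s>s0)&(s<s1)&(abs(t-np.dot([555,115],[.938,-.347]))<52)
        if g.sum()<8: print(n,k,g.sum()); continue
        print(n,k,g.sum(),rect(q[g][:,:2]),np.percentile(s[g],[2,98]))
print(sensors.read_state()['eef_pos'],sensors.read_state()['force'])
E
```

```text
top pack 2921 (array([554.6, 143.9]), array([129.2,  81.7]), 70.0) [265.43674085 388.96825925]
top plate 506 (array([587.3, 209.5]), array([16.1, 98.3]), 70.1) [392.87401497 407.49439815]
top knob 227 (array([528.2,  33.9]), array([13.7, 52.7]), 70.9) [208.68751311 221.65735458]
top jaw 247 (array([539.2,  75.9]), array([13.5, 65.2]), 68.3) [252.23574954 263.51263091]
side pack 4243 (array([564.6, 139.5]), array([125.2,  65.4]), 70.0) [268.30863134 386.560692  ]
side plate 1025 (array([589.7, 210.6]), array([16.4, 99.9]), 70.1) [394.80429306 409.47205991]
side knob 395 (array([526.1,  36.8]), array([14.5, 63.8]), 69.5) [210.09446964 223.84233612]
side jaw 26 (array([528.4,  74.9]), array([11.9, 46.8]), 53.3) [252.3275786 265.4175984]
[ 466.682612   -295.50850886  259.45936454] [ 0.14448991 -0.39745091  0.50972427]
```

View pics/top3.png

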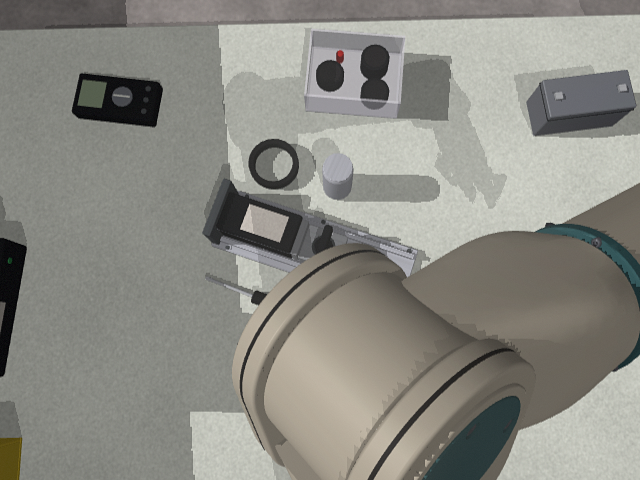

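The pack (268,222) sits against the plate (220,212) with the jaw snug behind it. The knob (322,240) lies across the channel, and the roll, can and screwdriver have not moved.

```bash
python3 -c "
from cell import ctrl
print(ctrl.finish_job())"
```

```text
the job is handed in; nothing more can be done
None
```

I handed the job in, with no verdict returned: by the last camera check the pack is home against the contact plate, the stop is snug behind it, the clamp knob is turned to about 1.55 rad, and the roll, can and screwdriver look unmoved.

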